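# Pop the battery hatch of the desk controller

## Robot

A 6-joint arm with a two-finger parallel gripper is mounted at the origin on the work surface. World frame = base frame: x ahead of the robot, y to its left, z up, the work surface at z = 0. Lengths are in m, angles in degrees, forces in N, time in s.
With the tool pointing down it reaches from about 0.375 to 0.75 m from the base axis. Payload 9 kg.
Tool frame: the origin (TCP) lies between the finger pads; the fingertips stand 19 mm ahead of it and the grasp point (between the pads) is the TCP; z points along the fingers, y is the line along which they close (so a half turn about z gives the same grasp; the last joint's range is limited). The gripper opens to 85 mm and grips with 20 to 120 N. Pads are 22 mm wide; open, the fingers measure 114 mm over their backs; the gripper's body (76 mm by 85 mm) begins 54 mm behind the grasp point. The pads swing forward as they close: fully open they stand 13 mm farther back than shut.
Start: joints at [-76.759, 5.964, 5.575, 89.605, 0, 77.527], TCP at [0.26, -0.541, 0.25] pointing down, gripper open.
Joint ranges: [-171.21, 171.21], [-48.23, 106.86], [-62.78, 66.21], [-105.2, 120.99], [-86.42, 89.51], [-180, 180]. Speed limits (degrees/s): [127.2, 127.2, 147.25, 180, 180, 180].

## Interface

Orientations are given as a 3x3 rotation matrix whose columns are the frame's x, y, z axes.
In Python, from rig import read_state, optics, close_job gives the robot as it stands.
- The arm moves only by the tool send_rows, never from a script. Its argument "plan" is a list of rows, each a list of 3 entries, a list of its own where there are three numbers: the closure, from -1 (fully open) to 1 (shut), then the shift along the world's x, y, z in m, then the turn about the world's z in rad. In form: [[jaw, [x, y, z], turn], ...]. A call has 1 to 5 rows; each row shifts and turns the commanded pose from where the row before left it; what a row does not reach is not made up. A row lasts 1/10 s, in which the tool goes at most 50 mm and 8.59 degrees, less where a joint would pass 70% of its speed; a pose out of reach is approached as far as the arm can. A call is refused whole if a number of a shift passes 0.05 or a number of a turn 0.15, either way. A call with a gripper value outside its range is refused whole. The fingers move at their own pace and stop on an object; "grip_force" is the grip in N (left out, the last holds). Time passes only in rows, so rows that do not move let the fingers close. It gives the time, the measured TCP pose, the force, the opening and the grip force at its end, in the units of the state.
- read_state(): the state, without advancing time (a new reading comes with each control period).
- optics.snapshot(name): name is "scene" or "top" or "wrist"; returns a dict with "color" (400x640x3 uint8, red, green, blue), "fx", "fy", "cx", "cy" (pixels), "R" (3x3) and "t" (3): a world point X has camera coordinates R X + t. Camera axes: x right, y down, z forward; pixel columns grow to the right and rows downward; lengths in m; the calibration is good to about 2 mm. A picture is of the moment at which its call begins. There is no depth.
- close_job(): hands the job in; it is judged then, once.
The state is a dict: "time_s": time; "joints": joint angles; "dq": joint speeds; "tau": joint torques, N m; "tcp_pos": TCP position; "tcp_rot": TCP orientation; "ft_force": force on the tool from outside, world axes, zero at the start; "wrist_torque": the same for the moment, N m; "finger_gap": finger opening in m; "gripper_force": force on a finger pad.
Only numpy, scipy, OpenCV 4.12 (cv2) and the standard library are available. Lean on these libraries where they do the work, as an engineer would, in place of code of your own. Each camera call takes 0.05 s, during which the arm holds its last target. There are 200 camera calls.

## Task

Press the ribbed end of the battery hatch on the desk controller down once, all the way, with a fingertip, then take the finger away so that the push-push latch pops the hatch ajar, and keep off it for two seconds or so to see that it stays ajar. Press it only once: another press would latch it again. Do not lift the hatch or swing it farther open, and leave the cup, flask and jar where they stand.

Things in the scene. Friction and masses are not known exactly. Their poses are not given: they have to be found in the camera images.
- console: Beige desk controller, fixed; 250 (its x) x 320 (y) x 100 mm high. Origin: centre of its underside, z up. Its +x half slopes down to 40 mm (keypad, display); its -x half is a flat deck. Two covers on the deck, 90 (x) x 80 mm (y), tops 6 mm above it: battery hatch, centred (-70, +60) mm, three ribs at its +x end; blank cover, centred (-70, -60) mm, screws at its corners, does not move.
- hatch_pad (a point): Mid of the ribs (30 x 19 mm) on the hatch's upper face, the place to press: 66 mm from the hinge, 24 mm from the free edge, 106 mm above the table when shut; moves with the hatch. z: out of the face. Press it down to its stop, 6 mm: 2.5 N starts it, 3 to 4 N reaches the stop, 25 N does no harm. Held down it stays down; when the finger rises a spring lifts the hatch within 0.5 s.
- hatch_edge (a point): Middle of the hatch's free edge (at half of its 6 mm thickness), 90 mm from the hinge, on the console's +x side; about 103 mm above the table when shut, about 23 mm higher when popped.
- hatch (a joint): Angle (rad) of the battery hatch about the hinge along its -x edge (at deck height, parallel to the console's y): 0 shut and latched, -0.095 pressed to the stop, about +0.25 popped ajar, resting on the latch's plunger under the pad; by hand it could be lifted to 1.7. The latch trips at about -0.06. A second full press, from ajar, latches it shut again.
- cup: Dark green screw cap of the flask, closed solid, 68 mm wide at its foot and 45 mm high, standing on the blank cover; origin: centre of its underside.
- flask: Dark green and steel vacuum flask, 94 mm wide, 230 mm high, handle to its +y, standing on the table on the console's -y side; origin: centre of its underside.
- jar: White jar with a red lid, 60 mm wide, 110 mm high, standing on the table on the console's +y side; origin: centre of its underside.
- latchpin (a joint): Hidden follower pin inside the push-push latch, its sideways travel in m, shown for information only (nothing to handle): about 0 while latched, +0.003 to +0.0065 once a full press has tripped it, about -0.002 while the hatch stands ajar; it goes beyond -0.0045 only when the popped hatch is pushed down again more than half way.

How it is judged:
By the outcome, as a careful person would: the job done as asked, in the order asked, and still so for the second after the job is handed in, with the robot touching nothing.
It also fails if it takes over 32 s, if anything falls off the work surface, if the arm or the gripper's body presses on something with over 40 N, if the wrist force passes 120 N, or if a joint passes its speed limit or range.

## Working session

There is one attempt and no reset: what is moved stays moved. The work goes in short steps, Python scripts to look and compute and a tool call to move; the robot and the scene stay as the last step left them, time stands still between calls to the robot, and variables do not carry over. Pictures are saved under pics/ and viewed, at most 10 in all, crops included, and the job is handed in when it is done.

Besides the shell and the picture viewer there is one more tool, called after "Request:" by a JSON object that holds its "op" and its "data". send_rows: Moves the arm, as the interface text tells. Its arguments: {"type":"object","properties":{"plan":{"type":"array"},"grip_force":{"type":"number"}},"required":["plan"]}

```bash
mkdir -p pics
cat > h.py <<'E'
import numpy as np,cv2,pickle
from rig import read_state,optics,close_job
def snap(n,f):
    s=optics.snapshot(n); cv2.imwrite(f'pics/{f}.png',s['color'][:,:,::-1]); pickle.dump(s,open(f'pics/{f}.pkl','wb')); return s
def ray(s,u,v,z):
    R=np.array(s['R']);t=np.array(s['t']);d=R.T@np.array([(u-s['cx'])/s['fx'],(v-s['cy'])/s['fy'],1]);c=-R.T@t
    return c+d*(z-c[2])/d[2]
def proj(s,X):
    p=np.array(s['R'])@np.array(X)+np.array(s['t']); return p[0]/p[2]*s['fx']+s['cx'],p[1]/p[2]*s['fy']+s['cy']
E
python3 - <<'E'
from h import *
for n in('top','scene'):
    s=snap(n,n+'0'); print(n,s['fx'],-np.array(s['R']).T@s['t'])
a=[cv2.imread(f'pics/{n}0.png') for n in('top','scene')]
st=read_state();print(st['time_s'],st['tcp_pos'],st['ft_force'],st['finger_gap']);print(st['tcp_rot'])
E
```

```text
top 435.73758681817907 [ 0.41586597 -0.00756218  0.98955416]
scene 421.70530629195184 [1.29360199 0.09027162 0.69478761]
0.1 [ 0.2602656  -0.54029447  0.24959227] [ 1.23292518 -0.18221801 -0.65155154] 0.0857045448223119
[[ 9.00956379e-01  4.33909577e-01 -2.84769432e-04]
 [ 4.33909593e-01 -9.00955631e-01  1.18999600e-03]
 [ 2.59786038e-04 -1.19569868e-03 -9.99999251e-01]]
```

View pics/top0.png

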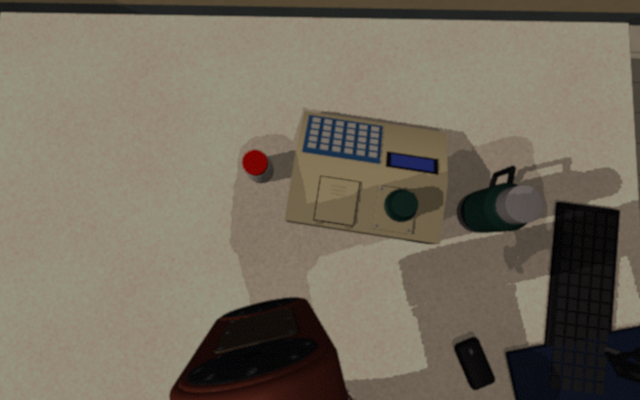

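View pics/scene0.png

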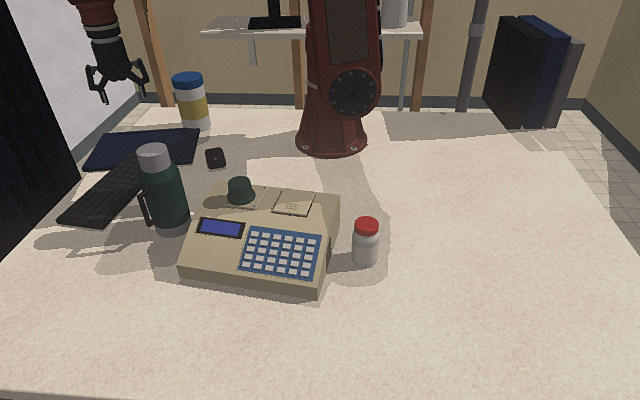

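The top view shows the hatch outlined at about (319,177), (361,183), (356,224) and (314,219), with ribs near (338,190). The cup is at (401,205), the jar at (256,163) and the flask at (500,205). I'll enlarge the hatch to refine these.

Run:
```python
from h import *
s=pickle.load(open('pics/top0.pkl','rb'));im=cv2.imread('pics/top0.png')
c=cv2.resize(im[100:250,280:460],None,fx=4,fy=4,interpolation=cv2.INTER_CUBIC);c=cv2.convertScaleAbs(c,alpha=1.6)
cv2.imwrite('pics/c0.png',c)
P=[ray(s,u,v,.106) for u,v in((319,177),(361,183),(356,224),(314,219))]
print(np.round(P,4)); P=np.array(P)
print([np.linalg.norm(P[i]-P[i-1]).round(4) for i in range(4)])
print(proj(s,[.4,0,.106]))
```

```text
[[ 0.5483 -0.0174  0.106 ]
 [ 0.5373 -0.1035  0.106 ]
 [ 0.4533 -0.0938  0.106 ]
 [ 0.4621 -0.0085  0.106 ]]
[np.float64(0.0866), np.float64(0.0868), np.float64(0.0845), np.float64(0.0857)]
(np.float64(309.2991911550768), np.float64(249.77036465261318))
```

View pics/c0.png

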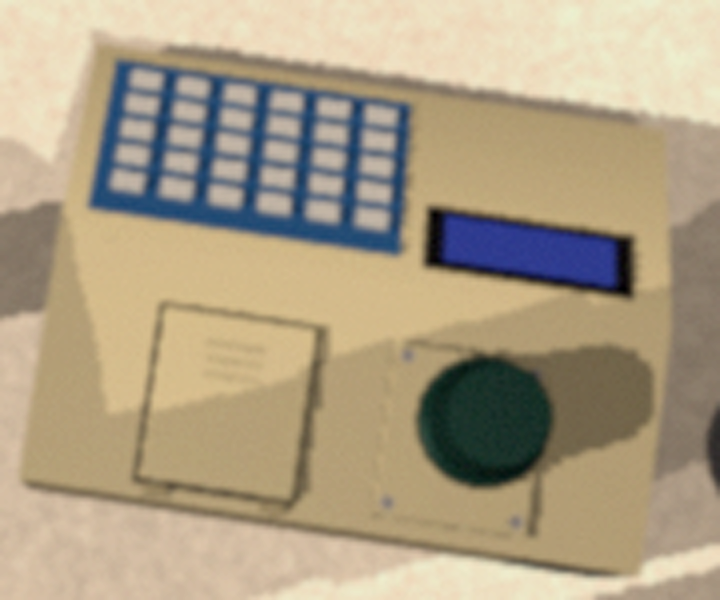

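Ribs are centred at crop (236,361), and the hatch corners are crisp: free edge (162,303)–(325,327), hinge (135,480)–(297,502). I'll compute the pad and check it against the known sizes and the scene view.

Run:
```python
from h import *
s=pickle.load(open('pics/top0.pkl','rb'));q=pickle.load(open('pics/scene0.pkl','rb'))
f=lambda x,y,z=.106:ray(s,(x+.5)/4-.5+280,(y+.5)/4-.5+100,z)
a,b,c,d=[f(*p) for p in((162,303),(325,327),(297,502),(135,480))]
e=(a+b)/2;h=(c+d)/2;print('edge',e,'hinge',h,np.linalg.norm(e-h),np.linalg.norm(a-b),np.linalg.norm(c-d))
print('pad from outline',h+(e-h)*66/90,'ribs',f(236,361))
y=(a-b);print('yaw',np.degrees(np.arctan2(-y[0],y[1])))
print('flask top',ray(s,520,205,.23),'cup top',f(485,420,.151))
print('pad in scene',proj(q,f(236,361)),[proj(q,p) for p in(a,b,c,d)])
im=cv2.imread('pics/scene0.png');u,v=map(int,proj(q,f(236,361)))
for p in(f(236,361),a,b,c,d): cv2.circle(im,[int(round(k*8)) for k in proj(q,p)],8,(0,0,255),-1,shift=3)
cv2.imwrite('pics/c1.png',cv2.resize(im[v-45:v+45,u-70:u+50],None,fx=6,fy=6,interpolation=cv2.INTER_CUBIC))
```

```text
edge [ 0.54617805 -0.06144215  0.106     ] hinge [ 0.45592056 -0.04836633  0.106     ] 0.0911997353299737 0.08427957253383399 0.0828031096204483
pad from outline [ 0.52210939 -0.05795526  0.106     ] ribs [ 0.52240777 -0.05786365  0.106     ]
yaw -7.558006280411266
flask top [ 0.48578349 -0.36862463  0.23      ] cup top [ 0.49017796 -0.17585655  0.151     ]
pad in scene (np.float64(290.17409243760767), np.float64(205.833186451843)) [(np.float64(305.03687686641484), np.float64(214.29324051042704)), (np.float64(269.50368885212885), np.float64(209.83880467476575)), (np.float64(281.64079659165697), np.float64(187.88978118115566)), (np.float64(314.451670826657), np.float64(191.38556642509218))]
```

View pics/c1.png

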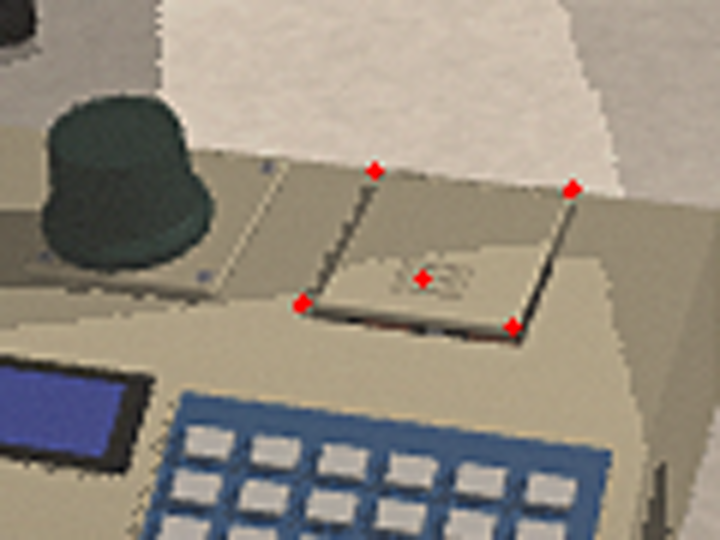

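Request:
{"op": "send_rows", "data": {"plan": [[1,[0,0,0.04],0],[1,[0,0,0.04],0],[1,[0.02,0.04,0.02],0],[1,[0.02,0.04,0],0],[1,[0.02,0.04,0],0]], "grip_force": 40}}

```text
time_s: 0.6
tcp_pos: [0.3208, -0.4196, 0.3507]
tcp_rot: [[0.901, 0.433, 0.0], [0.433, -0.901, -0.001], [0.0, 0.001, -1.0]]
ft_force: [1.6, 0.4, 0.2]
finger_gap: 0.0121
gripper_force: 0.0
```

The scene view agrees: the red dot falls on the ribs and the corner dots on the hatch corners. The pad is at (0.522, -0.058, 0.106).

Request:
{"op": "send_rows", "data": {"plan": [[1,[0.02,0.036,0],0],[1,[0.02,0.036,0],0],[1,[0.02,0.036,0],0],[1,[0.02,0.036,0],0],[1,[0.02,0.036,0],0]]}}

```text
time_s: 1.1
tcp_pos: [0.4208, -0.239, 0.3501]
tcp_rot: [[0.901, 0.434, -0.0], [0.434, -0.901, 0.0], [-0.0, -0.0, -1.0]]
ft_force: [1.0, -0.8, 0.4]
finger_gap: -0.0002
gripper_force: 0.0
```

Request:
{"op": "send_rows", "data": {"plan": [[1,[0.02,0.036,0],0],[1,[0.02,0.036,0],0],[1,[0.02,0.036,0],0],[1,[0.02,0.036,0],0],[1,[0.021,0.038,0],0]]}}

```text
time_s: 1.6
tcp_pos: [0.5218, -0.057, 0.3501]
tcp_rot: [[0.901, 0.434, -0.0], [0.434, -0.901, -0.0], [-0.0, 0.0, -1.0]]
ft_force: [0.8, -1.5, 0.7]
finger_gap: 0.0003
gripper_force: 0.0
```

Request:
{"op": "send_rows", "data": {"plan": [[1,[0,0,-0.04],0],[1,[0,0,-0.04],0],[1,[0,0,-0.04],0],[1,[0,0,-0.04],0],[1,[0,0,0],0]]}}

```text
time_s: 2.1
tcp_pos: [0.5181, -0.0573, 0.1844]
tcp_rot: [[0.901, 0.434, -0.009], [0.434, -0.901, 0.003], [-0.007, -0.007, -1.0]]
ft_force: [-0.3, -0.0, -1.0]
finger_gap: -0.0
gripper_force: 0.0
```

Run:
```python
from h import *
w=snap('wrist','w0');s=snap('top','t1');q=snap('scene','s1')
P=[.5223,-.0579,.106]
print(proj(w,P),proj(s,P),read_state()['joints'],read_state()['tcp_pos'],read_state()['ft_force'])
u,v=map(int,proj(q,P));g=q['color'][v-70:v+40,u-70:u+70,::-1]
g=cv2.resize(g,None,fx=4,fy=4,interpolation=cv2.INTER_CUBIC)
W=cv2.resize(w['color'][:,:,::-1],(704,440))
out=np.zeros((440,560,3),np.uint8);out[:440,:560]=g
cv2.imwrite('pics/c2.png',out)
```

```text
(np.float64(332.2463665220417), np.float64(214.02276763200553)) (np.float64(338.64227231585863), np.float64(189.92768614407916)) [-2.07163612e+01 -7.48749580e+00 -1.37791851e+01  8.35973466e+01
 -6.78674239e-03  1.33572733e+02] [ 0.52197059 -0.05888382  0.19242363] [0.09814632 0.64321327 1.38542523]
```

View pics/c2.png

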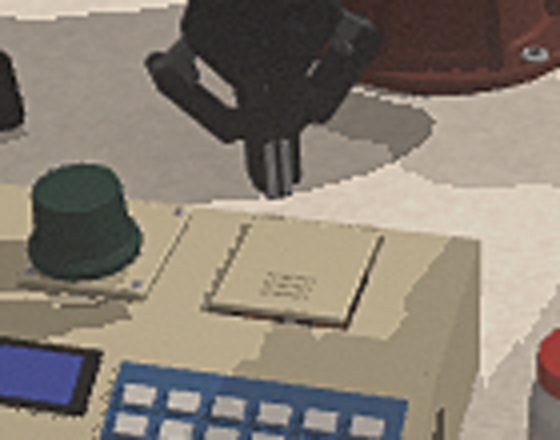

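View pics/w0.png

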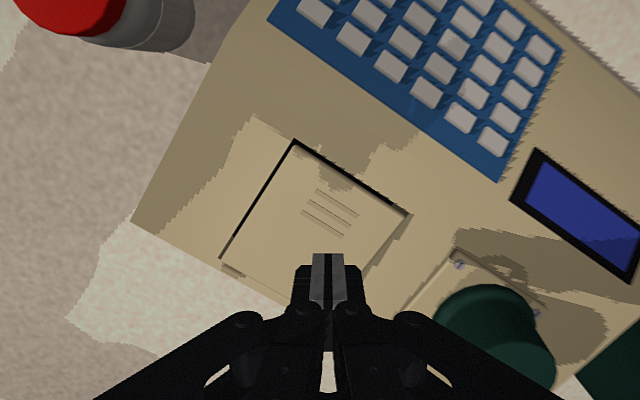

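In the wrist view the ribs are at (331,212), against a predicted (332,214). The closed tips sit above them, and the scene view shows the hatch still shut. Next I descend in stages, letting it settle because fast moves overshoot.

Request:
{"op": "send_rows", "data": {"plan": [[1,[0,0.001,-0.015],0],[1,[0,0,-0.015],0],[1,[0,0,-0.015],0],[1,[0,0,-0.008],0],[1,[0,0,0],0]]}}

```text
time_s: 2.75
tcp_pos: [0.5204, -0.0573, 0.1355]
tcp_rot: [[0.901, 0.434, -0.002], [0.434, -0.901, 0.001], [-0.002, -0.002, -1.0]]
ft_force: [-0.0, 0.1, 0.2]
finger_gap: -0.0002
gripper_force: 0.0
```

Request:
{"op": "send_rows", "data": {"plan": [[1,[0,0,0],0],[1,[0,0,-0.003],0],[1,[0,0,-0.003],0],[1,[0,0,0],0],[1,[0,0,0],0]]}}

```text
time_s: 3.25
tcp_pos: [0.5214, -0.0576, 0.1314]
tcp_rot: [[0.901, 0.434, 0.0], [0.434, -0.901, -0.0], [0.0, 0.0, -1.0]]
ft_force: [0.1, 0.0, 0.1]
finger_gap: -0.0002
gripper_force: 0.0
```

Request:
{"op": "send_rows", "data": {"plan": [[1,[0,0,-0.002],0],[1,[0,0,-0.002],0],[1,[0,0,-0.002],0],[1,[0,0,-0.002],0],[1,[0,0,-0.002],0]]}}

```text
time_s: 3.75
tcp_pos: [0.5216, -0.0576, 0.1215]
tcp_rot: [[0.901, 0.434, 0.001], [0.434, -0.901, -0.0], [0.001, 0.001, -1.0]]
ft_force: [0.5, -0.5, 3.1]
finger_gap: 0.0001
gripper_force: 1.8
```

Request:
{"op": "send_rows", "data": {"plan": [[1,[0,0,-0.001],0],[1,[0,0,-0.001],0],[1,[0,0,-0.001],0],[1,[0,0,0],0],[1,[0,0,0],0]]}}

```text
time_s: 4.25
tcp_pos: [0.5217, -0.0577, 0.1192]
tcp_rot: [[0.901, 0.434, 0.001], [0.434, -0.901, -0.0], [0.001, 0.001, -1.0]]
ft_force: [-1.5, 0.9, 8.7]
finger_gap: -0.0
gripper_force: 4.1
```

The force has risen to 8.7 N, past the 3–4 N that reaches the stop, so I'll add one small push to confirm and then withdraw.

Request:
{"op": "send_rows", "data": {"plan": [[1,[0,0,-0.001],0],[1,[0,0,0],0],[1,[0,0,0],0]]}}

```text
time_s: 4.55
tcp_pos: [0.5218, -0.0577, 0.1189]
tcp_rot: [[0.901, 0.434, 0.001], [0.434, -0.901, -0.001], [0.001, 0.001, -1.0]]
ft_force: [-2.9, 2.5, 13.6]
finger_gap: -0.0003
gripper_force: 7.1
```

Request:
{"op": "send_rows", "data": {"plan": [[1,[0,0,0.01],0],[1,[0,0,0.015],0],[1,[0,0,0.02],0],[1,[0,0,0.02],0],[1,[0,0,0.02],0]]}}

```text
time_s: 5.05
tcp_pos: [0.5212, -0.0576, 0.2037]
tcp_rot: [[0.901, 0.434, -0.0], [0.434, -0.901, -0.0], [-0.0, 0.0, -1.0]]
ft_force: [0.2, 0.3, 0.5]
finger_gap: 0.0002
gripper_force: 0.0
```

Request:
{"op": "send_rows", "data": {"plan": [[1,[0,0,0.02],0],[1,[0,0,0.01],0],[1,[0,0,0],0],[1,[0,0,0],0],[1,[0,0,0],0]]}}

```text
time_s: 5.55
tcp_pos: [0.5209, -0.0574, 0.2312]
tcp_rot: [[0.901, 0.434, -0.002], [0.434, -0.901, 0.001], [-0.001, -0.001, -1.0]]
ft_force: [-0.2, 0.5, 0.1]
finger_gap: -0.0001
gripper_force: 0.0
```

Run:
```python
from h import *
q=snap('scene','s2');u,v=290,206;g=q['color'][v-70:v+40,u-70:u+70,::-1]
cv2.imwrite('pics/c3.png',cv2.resize(g,None,fx=4,fy=4,interpolation=cv2.INTER_CUBIC))
P=np.array([.5223,-.0579,.106]);ex=np.array([np.cos(.132),-np.sin(.132),0]);E=P+.024*ex
for z in(.103,.126): print(z,[(np.array(x)-[u-70,v-70])*4 for x in [proj(q,[E[0],E[1],z])]])
print(read_state()['tcp_pos'],read_state()['ft_force'])
```

```text
0.103 [array([269.51308142, 308.26842323])]
0.126 [array([266.86521412, 276.07794762])]
[ 0.52084855 -0.05743232  0.23113847] [ 0.25279579  0.38338573 -0.24464238]
```

View pics/c3.png

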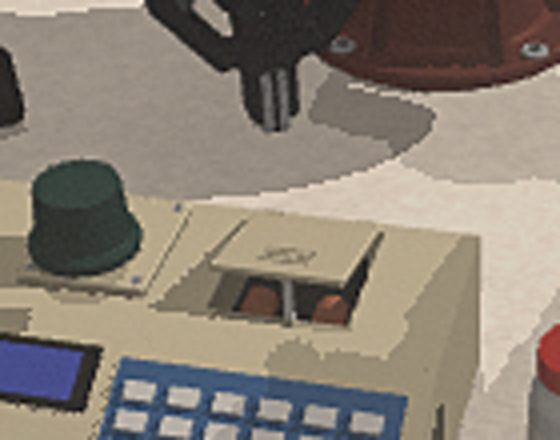

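The hatch has popped ajar. Its free edge is now near (285,275) in the crop, matching the popped prediction of row 276, with the plunger and batteries visible beneath. Now I wait over 2 s without touching anything.

Request:
{"op": "send_rows", "data": {"plan": [[1,[0,0,0.01],0],[1,[0,0,0],0],[1,[0,0,0],0],[1,[0,0,0],0],[1,[0,0,0],0]]}}

```text
time_s: 6.1
tcp_pos: [0.5213, -0.0576, 0.2421]
tcp_rot: [[0.901, 0.434, -0.0], [0.434, -0.901, 0.0], [-0.0, -0.0, -1.0]]
ft_force: [0.3, -0.2, -0.8]
finger_gap: 0.0
gripper_force: 0.0
```

Request:
{"op": "send_rows", "data": {"plan": [[1,[0,0,0],0],[1,[0,0,0],0],[1,[0,0,0],0],[1,[0,0,0],0],[1,[0,0,0],0]]}}

```text
time_s: 6.6
tcp_pos: [0.5213, -0.0576, 0.2423]
tcp_rot: [[0.901, 0.434, -0.0], [0.434, -0.901, -0.0], [-0.0, 0.0, -1.0]]
ft_force: [-0.0, -0.5, -0.2]
finger_gap: 0.0003
gripper_force: 0.0
```

Request:
{"op": "send_rows", "data": {"plan": [[1,[0,0,0],0],[1,[0,0,0],0],[1,[0,0,0],0],[1,[0,0,0],0],[1,[0,0,0],0]]}}

```text
time_s: 7.1
tcp_pos: [0.5213, -0.0576, 0.2423]
tcp_rot: [[0.901, 0.434, 0.0], [0.434, -0.901, -0.0], [-0.0, 0.0, -1.0]]
ft_force: [0.3, 0.6, 0.1]
finger_gap: -0.0
gripper_force: 0.0
```

Request:
{"op": "send_rows", "data": {"plan": [[1,[0,0,0],0],[1,[0,0,0],0],[1,[0,0,0],0],[1,[0,0,0],0],[1,[0,0,0],0]]}}

```text
time_s: 7.6
tcp_pos: [0.5214, -0.0576, 0.2423]
tcp_rot: [[0.901, 0.434, 0.0], [0.434, -0.901, -0.0], [0.0, 0.0, -1.0]]
ft_force: [-0.1, 0.1, -0.1]
finger_gap: 0.0001
gripper_force: 0.0
```

Request:
{"op": "send_rows", "data": {"plan": [[1,[0,0,0],0],[1,[0,0,0],0],[1,[0,0,0],0],[1,[0,0,0],0],[1,[0,0,0],0]]}}

```text
time_s: 8.1
tcp_pos: [0.5213, -0.0576, 0.2423]
tcp_rot: [[0.901, 0.434, -0.0], [0.434, -0.901, -0.0], [-0.0, 0.0, -1.0]]
ft_force: [-0.3, 0.3, -0.2]
finger_gap: 0.0002
gripper_force: 0.0
```

Run:
```python
from h import *
q=snap('scene','s3');a=cv2.imread('pics/s2.png');b=cv2.imread('pics/s3.png')
d=cv2.absdiff(a,b).max(2);print('hatch diff',d[195:235,265:320].mean(),'cup/flask/jar',d[170:210,225:258].mean(),d[145:235,135:190].mean(),d[215:270,350:382].mean(),read_state()['time_s'])
cv2.imwrite('pics/c4.png',cv2.resize(b[136:246,220:360],None,fx=4,fy=4,interpolation=cv2.INTER_CUBIC))
```

```text
hatch diff 3.5513636363636363 cup/flask/jar 2.816666666666667 3.3484848484848486 2.5613636363636365 8.15
```

View pics/c4.png

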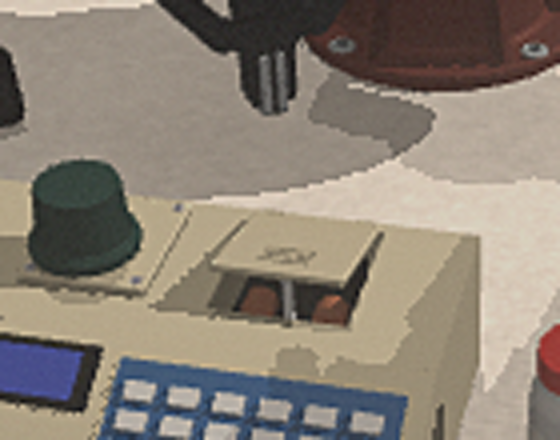

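The hatch edge is unchanged at row ~275 after about 3 s, and the cup, flask and jar have not moved, so I'm handing the job in.

```bash
python3 -c "
from rig import close_job
print(close_job())"
```

```text
the job is handed in; nothing more can be done
None
```

I pressed the hatch once to its stop (about 14 N) and withdrew the finger; the hatch popped ajar and stayed ajar for about 3 s, the cup, flask and jar did not move, and the job is handed in.

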